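# Clear the scrap and locate the jaw plate in the grinding fixture

### The job

First push the small steel offcut along the bed of the locating fixture and off its edge, so that it drops into the scrap chute. Then slide the flat aluminium jaw plate, without lifting it off the bed, fully home: its long edge touching both dowel pins and its short end touching the end stop. Leave it lying there, and do not disturb the bottle, the wrench or the sharpening stone.

Things in the scene. Friction and masses are not known exactly. Their poses are not given: they have to be found in the camera images.
- fixture: Fixed locating fixture: raised dark steel bed on a grey base, its place and yaw change. Origin on the bench under the bed, z up; all numbers in mm in its frame. Flat bed top at z = 90, x -130 to 130, y -140 to 150, clear but for dowels, stop, plate and offcut. A plate fully home has its long edge at x = 95 and its end at y = 115: its centre at (57, 55, 97.5), its y along the fixture's y.
- dowel_a (a point): Top of one of the two upright steel dowel pins on the bed, 12 in diameter, 25 tall, axis at fixture (101, 15), so the side that locates the plate (towards -x) is at x = 95. Axes as the fixture's. Rigid.
- dowel_b (a point): Top of the other dowel pin, alike, axis at fixture (101, 95). Rigid.
- stop (a point): Middle of the working face of the end stop, at fixture (57, 115, 102.5); the face looks to the fixture's -y. The stop is a rigid steel block on the bed, 36 (x) x 25 (y) x 25 tall, with a screw head 6 high on top.
- chute (a point): Middle of the open-topped sheet-metal scrap chute fixed to the -y edge of the bed, at fixture (60, -200, 30), axes as the fixture's. Inside: x 0 to 120, y -140 to -260. Its floor slopes from z = 50 at the bed to 8 at the far wall; side walls reach z = 85 and the far wall 70, below the bed top; it is open towards the bed's edge.
- plate_center (a point): Centre (half-way up) of the loose aluminium jaw plate, 76 (its x) x 120 (its y) x 15 thick, about 0.36 kg, lying flat on the bed, skewed and short of dowels and stop. Two filled screw holes show on top; the same either way round. Plain square sides; slides with ordinary metal friction (a few N).
- offcut_center (a point): Centre (half-way up) of the loose steel offcut, a plain block 32 (its x) x 28 (its y) x 22 tall, about 0.14 kg, lying on the bed between the plate and the dowels, where the plate has to go. Pushed along the fixture's -y it goes over the edge into the chute.
- oil_bottle: Bystander: grey bottle 52 in diameter, 130 tall, standing on the bench beside the fixture's +y side. Origin at the centre of its underside, z up.
- wrench: Bystander: steel wrench 190 long lying on the bench beyond the dowel side of the fixture. Origin at its underside, near mid-length; its x runs along it.
- stone: Bystander: grey sharpening stone 50 (x) x 110 (y) x 25, lying on the bench off the fixture's -y side, next to the chute. Origin at the centre of its underside.
- plate: The same jaw plate; origin at the centre of its underside, axes as given above.
- offcut: The same offcut; origin at the centre of its underside.
Mind the look-alikes: they are no part of the job. Of the things shaped like the offcut, the bare steel one is meant.

How it is judged:
By the outcome, as a careful person would: the job done as asked, in the order asked, and still so for the second after the job is handed in, with the robot touching nothing.
It also fails if it takes over 72 s, if anything falls off the work surface, if the arm or the gripper's body presses on something with over 40 N, if the wrist force passes 120 N, or if a joint passes its speed limit or range.

### The arm

A 6-joint arm with a two-finger parallel gripper is mounted at the origin on the work surface. World frame = base frame: x ahead of the robot, y to its left, z up, the work surface at z = 0. Lengths are in m, angles in rad, forces in N, time in s.
With the tool pointing down it reaches from about 0.35 to 0.85 m from the base axis. Payload 8.1 kg.
Tool frame: the origin (TCP) lies at the very end of the fingers, on their centre line; the grasp point (between the pads) lies 19 mm behind it; z points along the fingers, y is the direction in which the jaws open and shut (so a half turn about z gives the same grasp; the last joint's range is limited). The gripper opens to 93 mm and grips with 3 to 60 N. Pads are 15 mm wide; open, the fingers measure 128 mm over their backs; the gripper's body (75 mm by 188 mm) begins 65 mm behind the grasp point.
Start: joints at [-1.342, 0.13, 1.488, -0, 1.523, -0.085], TCP at [0.185, -0.571, 0.219] pointing down, gripper open.
Joint ranges: [-2.96, 2.96], [-0.89, 2.26], [0.02, 2.5], [-1.34, 4.48], [0, 2.73], [-2.66, 2.66]. Speed limits (rad/s): [2.39, 2.39, 2.79, 3.14, 3.14, 3.14].

### API

Orientations are given as a rotation vector (axis times angle).
In Python, from plant import * gives the robot as it stands.
- The arm moves only by the tool apply_moves, never from a script. Its argument "commands" is one flat list of numbers, 7 for each row, row after row: the shift along the world's x, y, z in cm, then the turn, a rotation vector about the world's x, y, z in rad, then the finger opening in cm, from 0 to 9.3. A call has 1 to 8 rows; each row shifts and turns the pose as measured when the row begins; what a row does not reach is not made up. A row lasts 1/8 s, in which the tool goes at most 62.5 mm and 10.7 degrees, less where a joint would pass 70% of its speed; a pose out of reach is approached as far as the arm can. A call with a gripper value outside its range is refused whole. The fingers move at their own pace and stop on an object; "squeeze" is the grip in N (left out, the last holds). Time passes only in rows, so rows that do not move let the fingers close. It gives the time, the measured TCP pose, the force and the opening at its end, in the units of the state.
- read_state(): the state, without advancing time (a new reading comes with each control period).
- read_camera(name): name is "scene" or "top"; returns (picture, depth): 384x512x3 uint8, blue, green, red; 384x512 float32, m along the optical axis (not along the pixel's ray), 0 where there is no reading.
- camera_model(name): a dict with "intrinsics" (3x3 intrinsics, pixels), "R" (3x3) and "t" (3): a world point X has camera coordinates R X + t. Camera axes: x right, y down, z forward; pixel columns grow to the right and rows downward; lengths in m; the calibration is good to about 2 mm. A picture is of the moment at which its call begins. camera_model takes no time and is no camera call.
- close_job(): hands the job in, once; it reports no verdict.
Trained networks look in the newest picture that a camera, given by its name, has taken for a name from the list of things; names that differ only in an ending like _2 or _b are one class to them, and where a whole thing is asked for, a point or a joint stands for the part that bears it (a point fixed in the world has none). Each returns a list of dicts, best first, with "conf" (0 to 1); they miss things now and then, are a little off and sometimes report something else, mostly with a low value. They report only what shows in the picture. A call takes as long as a camera call. They do not tell look-alikes from the thing itself.
- find_in(query, camera): "point" ([x, y, z] in m, in the coordinates of the camera as it stood for that picture, good to about 4 mm: the middle of the surface that is visible of it).
- cut_out(query, camera): "mask" (384x512 bool, what is visible of it).
- spot_point(query, camera): "point" ([x, y, z] in m, in the coordinates of the camera as it stood for that picture, good to about 4 mm: a listed point, or the origin of a listed thing).
The state is a dict: "t": time; "q": joint angles; "dq": joint speeds; "joint_torque": joint torques, N m; "tool_pos": TCP position; "orientation": TCP orientation; "force": force on the tool from outside, world axes, zero at the start; "wrist_torque": the same for the moment, N m; "opening": finger opening in m.
Only numpy, scipy, OpenCV 4.12 (cv2) and the standard library are available. Lean on these libraries where they do the work, as an engineer would, in place of code of your own. Each camera call takes 0.05 s, during which the arm holds its last target. There are 200 camera calls.

## Working session

There is one attempt and no reset: what is moved stays moved. The work goes in short steps, Python scripts to look and compute and a tool call to move; the robot and the scene stay as the last step left them, time stands still between calls to the robot, and variables do not carry over. Pictures are saved under pics/ and viewed, about 8 in all and at most 12, crops included, and the job is handed in when it is done.

Besides the shell and the picture viewer there is one more tool, called after "Emit:" as a command line: name --argument value ..., lists and objects as JSON in quotes. apply_moves: Moves the arm, as the interface text tells. Its arguments: {"type":"object","properties":{"commands":{"type":"array"},"squeeze":{"type":"number"}},"required":["commands"]}

```bash
mkdir -p pics; ls
cat > h.py <<'E'
from plant import *
import numpy as np, cv2
def w(cam,p):
    m=camera_model(cam); return np.array(m["R"]).T@(np.array(p)-np.array(m["t"]))
def px(cam,X):
    m=camera_model(cam); c=np.array(m["R"])@np.array(X)+np.array(m["t"]); u=np.array(m["intrinsics"])@c; return u[:2]/u[2]
def cloud(cam,d):
    m=camera_model(cam);K=np.array(m["intrinsics"]);v,u=np.indices(d.shape)
    c=np.stack([(u-K[0,2])/K[0,0]*d,(v-K[1,2])/K[1,1]*d,d],-1)
    return (c-np.array(m["t"]))@np.array(m["R"])
E
python3 - <<'E'
from h import *
for c in ["top","scene"]:
    im,d=read_camera(c); cv2.imwrite(f"pics/{c}0.png",im); np.save(f"d_{c}0.npy",d)
    for n in ["fixture","dowel_a","stop","chute","plate_center","offcut_center","oil_bottle","wrench","stone"]:
        for r in spot_point(n,c)[:3]:
            print(c,n,round(r["conf"],2),w(c,r["point"]).round(4),px(c,w(c,r["point"])).round())
s=read_state();print(s["t"],s["tool_pos"],s["orientation"],s["force"])
E
```

```text
pics
top fixture 0.57 [0.5585 0.0511 0.0018] [264. 214.]
top dowel_a 0.82 [0.6506 0.0899 0.1144] [245. 170.]
top dowel_a 0.77 [0.6322 0.1699 0.1133] [207. 179.]
top dowel_a 0.26 [0.5134 0.0019 0.0886] [289. 234.]
top stop 0.73 [0.5896 0.1802 0.1036] [203. 200.]
top chute 0.59 [ 0.6561 -0.1239  0.0313] [340. 169.]
top plate_center 0.71 [0.5174 0.004  0.0978] [288. 232.]
top offcut_center 0.79 [0.6191 0.0496 0.098 ] [265. 185.]
top offcut_center 0.72 [0.5736 0.2722 0.01  ] [171. 210.]
top offcut_center 0.6 [0.8144 0.1899 0.0126] [203. 108.]
top oil_bottle 0.95 [0.4346 0.26   0.0008] [177. 269.]
top wrench 0.65 [7.527e-01 6.020e-02 3.000e-04] [258. 133.]
top stone 0.68 [ 0.5259 -0.1824 -0.0016] [364. 225.]
top stone 0.43 [0.5881 0.1802 0.1024] [204. 201.]
scene fixture 0.87 [0.5558 0.0565 0.    ] [291. 201.]
scene fixture 0.74 [0.6179 0.0519 0.0884] [264. 181.]
scene dowel_a 0.75 [0.6537 0.0951 0.1131] [258. 194.]
scene chute 0.73 [ 0.6561 -0.1218  0.0328] [216. 156.]
scene plate_center 0.58 [0.5089 0.0082 0.0912] [300. 150.]
scene offcut_center 0.62 [0.5748 0.2727 0.0063] [340. 280.]
scene offcut_center 0.56 [0.8146 0.19   0.0087] [204. 298.]
scene offcut_center 0.51 [0.6202 0.0486 0.0991] [263. 177.]
scene oil_bottle 0.94 [0.4325 0.265  0.0024] [398. 248.]
scene wrench 0.65 [ 7.568e-01  6.380e-02 -6.000e-04] [207. 238.]
scene wrench 0.62 [5.579e-01 5.610e-02 4.000e-04] [290. 201.]
scene stone 0.79 [ 0.5229 -0.1764 -0.0023] [256. 136.]
1.0 [ 0.18521921 -0.57071162  0.21865819] [ 3.10295830e+00  4.90903436e-01 -5.88445477e-05] [-0.55576234  0.30618547  0.13914397]
```

```bash
python3 -c "
import cv2,numpy as np
cv2.imwrite('pics/both.png',cv2.resize(np.vstack([cv2.imread('pics/top0.png'),cv2.imread('pics/scene0.png')]),None,fx=.78,fy=.78))"
```

```text
(no output)
```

View pics/both.png

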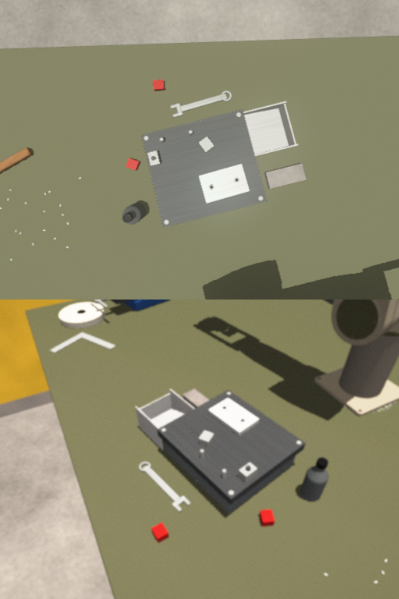

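The top view shows the bed turned about 13°, the white plate near (288,232), the steel offcut near (265,185), the dowels at (245,170) and (207,179), the stop at (203,200) and the chute at (340,169). The red blocks are the look-alikes. Next I refine the poses.

```bash
cat >> h.py <<'E'
def rect(P):
    """min-area rectangle of xy points (m) -> centre, long-axis angle deg, sizes"""
    (c,s,a)=cv2.minAreaRect((P[:,:2]*1000).astype(np.float32)); 
    return np.array(c)/1000,s,a
def F(): 
    import json; x,y,a=json.load(open('fix.json')); return np.array([x,y]),a
def tofix(p):
    o,a=F(); d=(np.asarray(p)[...,:2]-o)*1000; c,s=np.cos(a),np.sin(a)
    return np.stack([d[...,0]*c+d[...,1]*s,-d[...,0]*s+d[...,1]*c],-1)
def tow(f):
    o,a=F(); c,s=np.cos(a),np.sin(a); f=np.asarray(f)/1000
    return o+np.array([c*f[0]-s*f[1],s*f[0]+c*f[1]])
def blobs(cam,d,lo,hi,amin=30):
    P=cloud(cam,d); m=((P[...,2]>lo)&(P[...,2]<hi)&(d>0)).astype(np.uint8)
    n,l,st,_=cv2.connectedComponentsWithStats(m,connectivity=4)
    return [(st[i],P[l==i]) for i in range(1,n) if st[i,4]>=amin]
E
python3 - <<'E'
from h import *
d=np.load("d_top0.npy"); im=cv2.imread("pics/top0.png")
P=cloud("top",d); print("px mm",np.linalg.norm(P[220,280]-P[220,281])*1000)
for lo,hi in [(.082,.094),(.099,.109),(.1085,.1165),(.1,.13)]:
    for st,Q in blobs("top",d,lo,hi,8):
        if abs(Q[:,0].mean()-.57)<.2 and abs(Q[:,1].mean()-.05)<.25:
            c,s,a=rect(Q); print(lo,st,c.round(4),np.round(s,1),round(a,2),Q[:,2].mean().round(4))
im2=cv2.resize(im[140:300,170:400],None,fx=3.4,fy=3.4,interpolation=cv2.INTER_CUBIC); cv2.imwrite("pics/c1.png",im2)
E
```

```text
px mm 2.1716377044072734
0.082 [  181   130   202   162 14015] [5.692e-01 4.000e-04] [260.3 413. ] 12.67 0.0901
0.082 [158 264  22  24 168] [0.4319 0.2585] [47.7 41.5] 26.54 0.088
0.099 [ 255  210   65   51 2100] [0.5125 0.0062] [ 76.  119.9] 14.35 0.1051
0.099 [162 271  12  12  41] [0.4347 0.2566] [26.9 14.7] 36.94 0.1021
0.1085 [242 167   6   6  23] [0.6512 0.0917] [10.  10.6] 1.36 0.114
0.1085 [255 175  20  20 205] [0.6183 0.0508] [31.7 27.5] 35.53 0.112
0.1085 [205 176   6   6  25] [0.6342 0.1704] [10.2 10.4] 47.16 0.1141
0.1085 [190 194  15  19 162] [0.5843 0.1922] [35.7 25.3] 12.41 0.1145
0.1 [242 167   6   6  27] [0.6512 0.0917] [10.  10.6] 1.36 0.114
0.1 [255 175  20  20 213] [0.6182 0.051 ] [31.8 27.9] 35.31 0.1117
0.1 [205 176   6   6  30] [0.634  0.1704] [10.3 10.8] 48.75 0.1133
0.1 [190 193  16  20 226] [0.5842 0.1923] [35.9 25.4] 12.67 0.1152
0.1 [ 255  210   65   51 2101] [0.5125 0.0062] [ 76.  119.9] 14.35 0.1051
0.1 [161 271  12  13  80] [0.4328 0.2558] [24.5 15.7] 25.76 0.117
0.1 [157 276   4   5   9] [0.4326 0.2693] [5.3 8.4] 73.5 0.1292
0.1 [158 280   8   5  22] [0.4236 0.264 ] [10.9 10.8] 26.54 0.1291
```

View pics/c1.png

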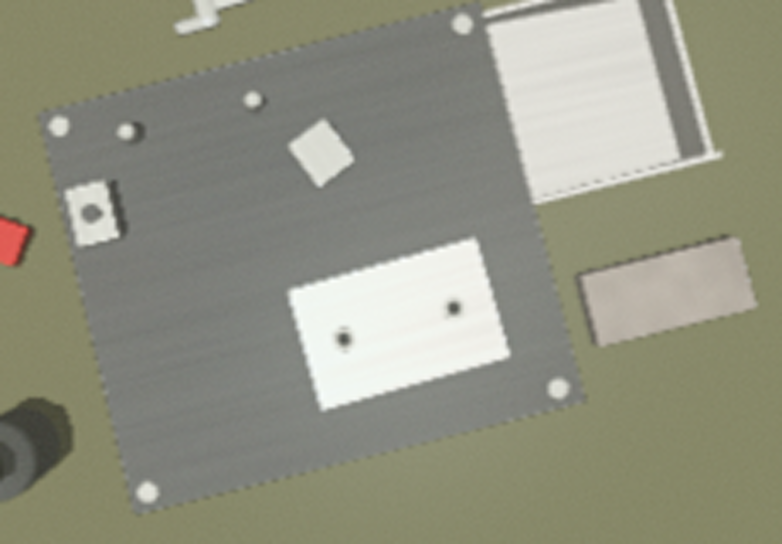

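Run:
```python
from h import *
import json
from scipy.optimize import least_squares
f=np.array([[101,15],[101,95],[57,127.5]])/1e3; W=np.array([[.6512,.0917],[.634,.1704],[.5842,.1923]])
R=lambda a:np.array([[np.cos(a),-np.sin(a)],[np.sin(a),np.cos(a)]])
# bed-edge angle 12.67 deg from 413mm-wide blob as weak prior
r=least_squares(lambda v:np.r_[((f@R(v[2]).T+v[:2])-W).ravel(),(v[2]-np.radians(12.67))*.1],[.55,.05,.22])
print(r.x,np.degrees(r.x[2]),(r.fun*1e3).round(2)); json.dump(list(r.x),open("fix.json","w"))
print("plate",tofix([.5125,.0062]),"offcut",tofix([.6183,.0508]))
# bed extents in fixture
d=np.load("d_top0.npy");P=cloud("top",d);m=(abs(P[...,2]-.09)<.004)&(d>0)
Q=tofix(P[m]);Q=Q[(abs(Q[:,0])<160)&(abs(Q[:,1])<170)]
print("bed",np.percentile(Q,[.1,99.9],axis=0))
for n,p in dict(bottle=[.4335,.2625],wrench=[.755,.062],stone=[.5245,-.179]).items(): print(n,tofix(p))
for q in [(60,30),(60,90),(60,-120),(60,-160)]: print(q,tow(q))
s=read_state()
from scipy.spatial.transform import Rotation as Ro
print(Ro.from_rotvec(s["orientation"]).as_matrix().round(3),s["opening"])
```

```text
[0.55603543 0.05545273 0.21873055] 12.532337573607627 [ 0.17  0.31  0.01 -0.29 -0.19 -0.02 -0.24]
plate [-53.1855172  -38.63243874] offcut [ 59.77144027 -18.05269728]
bed [[-129.15722715 -143.49776177]
 [ 130.4563448   149.36347546]]
bottle [-74.68854871 228.70313621]
wrench [195.6446789  -36.78216667]
stone [ -81.65809164 -222.023694  ]
(60, 30) [0.60809613 0.09775737]
(60, 90) [0.59507669 0.1563278 ]
(60, -120) [ 0.64064472 -0.04866868]
(60, -160) [ 0.64932434 -0.08771563]
[[ 0.951  0.309 -0.   ]
 [ 0.309 -0.951 -0.   ]
 [-0.     0.    -1.   ]] 0.09290000765915558
```

Emit:
apply_moves --commands '[2.65, 4.17, 0, 0, 0, 0.0922, 0, 2.65, 4.17, 0, 0, 0, 0.0922, 0, 2.65, 4.17, 0, 0, 0, 0.0922, 0, 2.65, 4.17, 0, 0, 0, 0.0922, 0, 2.65, 4.17, 0, 0, 0, 0.0922, 0, 2.65, 4.17, 0, 0, 0, 0.0922, 0, 2.65, 4.17, 0, 0, 0, 0.0922, 0, 2.65, 4.17, 0, 0, 0, 0.0922, 0]' --squeeze 10

```text
t: 2.0
tool_pos: [0.4002, -0.2293, 0.219]
orientation: [2.701, 1.598, 0.002]
force: [0.1, 0.0, -0.3]
opening: 0.018
```

Emit:
apply_moves --commands '[2.65, 4.17, 0, 0, 0, 0.0922, 0, 2.65, 4.17, 0, 0, 0, 0.0922, 0, 2.65, 4.17, 0, 0, 0, 0.0922, 0, 2.65, 4.17, 0, 0, 0, 0.0922, 0, 2.65, 4.17, 0, 0, 0, 0.0922, 0, 2.65, 4.17, 0, 0, 0, 0.0922, 0, 2.65, 4.17, 0, 0, 0, 0.0922, 0, 0, 0, 0, 0, 0, 0, 0]'

```text
t: 3.0
tool_pos: [0.5921, 0.0764, 0.2202]
orientation: [2.021, 2.397, 0.009]
force: [-0.6, -0.5, 0.5]
opening: 0.0007
```

```bash
cat >> h.py <<'E'
from scipy.spatial.transform import Rotation as Ro
def where(tf=None,yaw=None,z=None):
    """print state in fixture frame; if a target (fixture mm, tool-y fixture yaw deg, z m) is given, the shift to it"""
    s=read_state();p=s["tool_pos"];M=Ro.from_rotvec(s["orientation"]);m=M.as_matrix();o,a=F()
    y=np.degrees(np.arctan2(m[1,1],m[0,1]))
    print("t",round(s["t"],2),"pos",p.round(4),"fix",tofix(p).round(1),"toolY in fix",round(y-np.degrees(a),2),"F",np.round(s["force"],1),"open",round(s["opening"],4),"q",s["q"].round(2))
    print("tool z",m[:,2].round(4))
    if tf is not None:
        d=np.r_[tow(tf),z]-p
        Y=np.radians(yaw)+a; T=np.column_stack([[np.sin(Y),-np.cos(Y),0],[np.cos(Y),np.sin(Y),0],[0,0,-1]])
        rv=(Ro.from_matrix(T)*M.inv()).as_rotvec(); print("shift cm",(d*100).round(2),"rot",rv.round(4))
E
python3 -c "
from h import *
where([60,28],0,.093)"
```

```text
t 3.0 pos [0.5921 0.0764 0.2202] fix [39.7 12.6] toolY in fix -2.8 F [-0.6 -0.5  0.5] open 0.0007 q [ 0.04  0.11  1.5   0.    1.52 -0.13]
tool z [ 8.1e-03  6.0e-04 -1.0e+00]Traceback (most recent call last):
  File "<string>", line 3, in <module>
    where([60,28],0,.093)
    ~~~~~^^^^^^^^^^^^^^^^
  File "h.py", line 37, in where
    rv=(Ro.from_matrix(T)*M.inv()).as_rotvec(); print("shift cm",(d*100).round(2),"rot",rv.round(4))
        ~~~~~~~~~~~~~~^^^
  File "scipy/spatial/transform/_rotation.pyx", line 1143, in scipy.spatial.transform._rotation.Rotation.from_matrix
ValueError: Non-positive determinant (left-handed or null coordinate frame) in rotation matrix 0: [[ 0.2169906   0.97617369  0.        ]
 [-0.97617369  0.2169906   0.        ]
 [ 0.          0.         -1.        ]].
```

```bash
sed -i 's/\[np.sin(Y),-np.cos(Y),0\]/[-np.sin(Y),np.cos(Y),0]/' h.py
python3 -c "
from h import *
where([60,28],0,.094)
print((tow([60,-140])-tow([60,28]))*100)"
```

```text
t 3.0 pos [0.5921 0.0764 0.2202] fix [39.7 12.6] toolY in fix -2.8 F [-0.6 -0.5  0.5] open 0.0007 q [ 0.04  0.11  1.5   0.    1.52 -0.13]
tool z [ 8.1e-03  6.0e-04 -1.0e+00]
shift cm [  1.65   1.94 -12.62] rot [-0.0008  0.0081  0.0489]
[  3.64544205 -16.39971805]
```

Emit:
apply_moves --commands '[1.65, 1.94, 0, -0.0008, 0.0081, 0.0489, 0, 0, 0, -3.0, 0, 0, 0, 0, 0, 0, -3.0, 0, 0, 0, 0, 0, 0, -3.0, 0, 0, 0, 0, 0, 0, -2.5, 0, 0, 0, 0, 0, 0, 0, 0, 0, 0, 0]'

```text
t: 3.75
tool_pos: [0.6078, 0.0919, 0.1035]
orientation: [1.97, 2.444, -0.002]
force: [-1.0, 0.1, 0.4]
opening: 0.0005
```

```bash
python3 -c "
from h import *
where([60,28],0,.0935)"
```

```text
t 3.75 pos [0.6078 0.0919 0.1035] fix [58.5 24.4] toolY in fix -0.27 F [-1.   0.1  0.4] open 0.0005 q [ 0.07  0.25  1.57 -0.    1.32 -0.15]
tool z [ 8.0e-04 -2.3e-03 -1.0e+00]
shift cm [ 0.07  0.39 -1.  ] rot [0.0023 0.0008 0.0047]
```

Emit:
apply_moves --commands '[0.1, 0, -0.75, 0, 0, 0.005, 0, 0.325, -1.464, 0, 0, 0, 0, 0, 0.325, -1.464, 0, 0, 0, 0, 0, 0.325, -1.464, 0, 0, 0, 0, 0, 0.325, -1.464, 0, 0, 0, 0, 0, 0.325, -1.464, 0, 0, 0, 0, 0, 0.325, -1.464, 0, 0, 0, 0, 0]'

```text
t: 4.62
tool_pos: [0.6323, -0.003, 0.1008]
orientation: [1.962, 2.444, 0.005]
force: [-0.9, 0.6, -0.5]
opening: 0.0003
```

```bash
python3 -c "
from h import *
where([60,-145],0,.096)
im,d=read_camera('top')
for st,Q in blobs('top',d,.108,.1165,100): print(st,tofix(rect(Q)[0]),rect(Q)[1])
print([(round(r['conf'],2),tofix(w('top',r['point'])[:2]).round(),w('top',r['point'])[2]) for r in spot_point('offcut_center','top')])"
```

```text
t 4.62 pos [ 0.6323 -0.003   0.1008] fix [ 61.7 -73.6] toolY in fix -0.04 F [-0.9  0.6 -0.5] open 0.0003 q [-0.08  0.29  1.53 -0.    1.32 -0.3 ]
tool z [ 0.0077 -0.0025 -1.    ]
shift cm [ 1.38 -7.   -0.48] rot [0.0025 0.0077 0.0006]
[190 193  15  20 164] [ 57.29203142 127.39207099] (35.901771545410156, 25.1471004486084)
[(0.63, array([ 63., 208.]), np.float64(0.009168210111154792)), (0.53, array([280.,  77.]), np.float64(0.012554722696636022))]
```

Emit:
apply_moves --commands '[0.22, -1.2, -0.4, 0.0025, 0.0077, 0, 0, 0.25, -1.27, -0.1, 0, 0, 0, 0, 0.25, -1.27, 0, 0, 0, 0, 0, 0.25, -1.27, 0, 0, 0, 0, 0, 0.25, -1.27, 0, 0, 0, 0, 0, 0.25, -1.27, 0, 0, 0, 0, 0, 0.2, -0.8, 0, 0, 0, 0, 0, 0, 0, 0, 0, 0, 0, 0]'

```text
t: 5.72
tool_pos: [0.6502, -0.0933, 0.0953]
orientation: [-1.968, -2.448, 0.001]
force: [0.0, -0.1, 0.5]
opening: 0.0004
```

```bash
python3 -c "
from h import *
where([60,-150],0,.096)
im,d=read_camera('top'); cv2.imwrite('pics/t2.png',cv2.resize(im[110:310,150:420],None,fx=2.5,fy=2.5))
print([(round(r['conf'],2),tofix(w('top',r['point'])[:2]).round(),w('top',r['point'])[2]) for r in spot_point('offcut_center','top')])"
```

```text
t 5.72 pos [ 0.6502 -0.0933  0.0953] fix [  59.6 -165.6] toolY in fix -0.12 F [ 0.  -0.1  0.5] open 0.0004 q [-0.22  0.36  1.44 -0.    1.33 -0.44]
tool z [-4.e-04 -3.e-04 -1.e+00]
shift cm [-0.3   1.53  0.07] rot [ 0.0003 -0.0004  0.0021]
[(0.55, array([282.,  76.]), np.float64(0.01104693003241105)), (0.49, array([ 63., 208.]), np.float64(0.010120114383303862))]
```

View pics/t2.png

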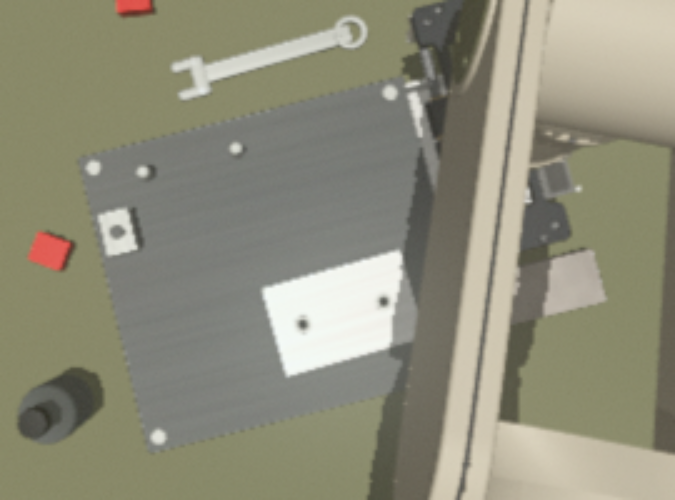

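The offcut has left the bed and only the chute side is hidden. The bed shows just the plate, the dowels and the stop. Raising the tool now and going behind the plate.

```bash
python3 -c "
from h import *
where([-53,-124],0,.13)"
```

```text
t 5.83 pos [ 0.65   -0.0924  0.0953] fix [  59.7 -164.8] toolY in fix -0.08 F [ 0.2 -0.6 -0.1] open 0.0003 q [-0.22  0.36  1.44 -0.    1.33 -0.44]
tool z [-6.e-04 -1.e-04 -1.e+00]
shift cm [-11.88   1.53   3.47] rot [ 0.0001 -0.0006  0.0013]
```

Emit:
apply_moves --commands '[0, 0, 4, 0, 0, 0, 3.5, -1.5, 0, 2, 0, 0, 0, 3.5, -3.5, 0.5, 0, 0, 0, 0, 3.5, -3.5, 0.5, 0, 0, 0, 0, 3.5, -3.4, 0.5, 0, 0, 0, 0, 3.5, 0, 0, 0, 0, 0, 0, 3.5]'

```text
t: 6.58
tool_pos: [0.5273, -0.0733, 0.1565]
orientation: [-1.961, -2.453, -0.0]
force: [0.8, -0.1, 0.2]
opening: 0.0351
```

```bash
python3 -c "
from h import *
im,d=read_camera('top')
for st,Q in blobs('top',d,.099,.1085,500): print('plate',st,tofix(rect(Q)[0]),rect(Q)[1:])
P=cloud('top',d);X=tofix(P);m=(X[...,0]>5)&(X[...,0]<115)&(X[...,1]>-255)&(X[...,1]<-146)&(d>0)&(P[...,2]<.08)
r=np.where(m,P[...,2]-(50-42*(-140-X[...,1])/120)/1000,0); k=r>.012; print('in chute',k.sum(),np.median(X[k],axis=0) if k.any() else '')
cv2.imwrite('pics/t3.png',cv2.resize(im[110:310,150:420],None,fx=2.5,fy=2.5))
where([-53,-122],0,.0955)"
```

```text
plate [ 255  210   65   51 2088] [-53.16748587 -38.6283921 ] ((76.06743621826172, 119.87749481201172), 14.340900421142578)
in chute 117 [  58.70108938 -228.51969896]
t 6.62 pos [ 0.5287 -0.0736  0.157 ] fix [ -54.7 -120.1] toolY in fix 0.16 F [0.8 0.2 0.4] open 0.0346 q [-0.23 -0.01  1.75  0.    1.4  -0.46]
tool z [ 8.e-04  5.e-04 -1.e+00]
shift cm [ 0.21 -0.15 -6.15] rot [-0.0005  0.0008 -0.0029]
```

View pics/t3.png

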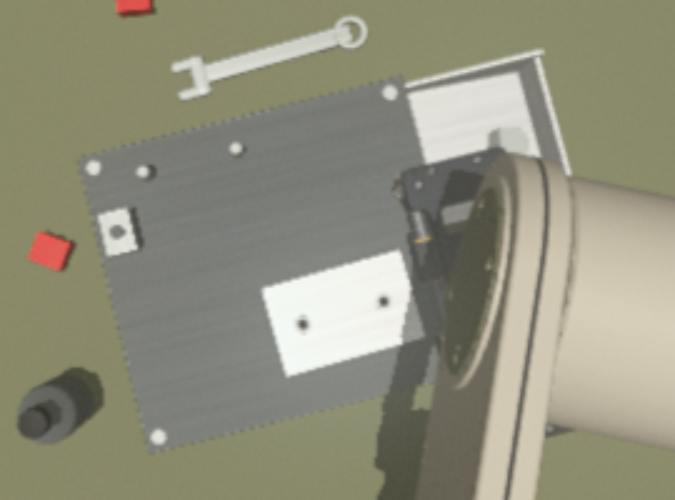

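The offcut lies in the chute (crop pixel (508,138)), and the plate has not moved. Lowering behind the plate's -y end and pushing along +y.

Emit:
apply_moves --commands '[0.2, -0.15, 0, 0, 0, -0.003, 3.5, 0, 0, -2.5, 0, 0, 0, 3.5, 0, 0, -2, 0, 0, 0, 3.5, 0, 0, -1.3, 0, 0, 0, 3.5, 0, 0, -0.2, 0, 0, 0, 3.5, 0, 0, 0, 0, 0, 0, 3.5]'

```text
t: 7.38
tool_pos: [0.5369, -0.076, 0.0974]
orientation: [1.962, 2.447, 0.005]
force: [-0.9, 0.0, -0.0]
opening: 0.0348
```

```bash
python3 -c "
from h import *
where([-53,-29],0,.095)"
```

```text
t 7.38 pos [ 0.5369 -0.076   0.0974] fix [ -47.2 -124.2] toolY in fix 0.0 F [-0.9  0.  -0. ] open 0.0348 q [-0.24  0.06  1.79  0.    1.29 -0.45]
tool z [ 6.1e-03 -5.0e-04 -1.0e+00]
shift cm [-2.63  9.16 -0.24] rot [ 0.0005  0.0061 -0.    ]
```

Emit:
apply_moves --commands '[-0.6, 1.1, -0.2, 0, 0.006, 0, 3.5, -0.3, 1.17, 0, 0, 0, 0, 3.5, -0.26, 1.17, 0, 0, 0, 0, 3.5, -0.26, 1.17, 0, 0, 0, 0, 3.5, -0.26, 1.17, 0, 0, 0, 0, 3.5, -0.26, 1.17, 0, 0, 0, 0, 3.5, -0.26, 1.17, 0, 0, 0, 0, 3.5, 0, 0, 0, 0, 0, 0, 3.5]'

```text
t: 8.38
tool_pos: [0.5142, 0.0113, 0.0973]
orientation: [1.962, 2.449, 0.001]
force: [-0.5, 0.7, 0.5]
opening: 0.0351
```

```bash
cat >> h.py <<'E'
def plate():
    """plate pose from top (or hull of visible part): fixture centre mm, yaw vs fixture"""
    im,d=read_camera('top')
    for st,Q in blobs('top',d,.099,.1085,500):
        c,s,a=rect(Q); print('plate fix',tofix(c).round(2),'size',np.round(s,1),'dyaw',round((a-np.degrees(F()[1])+45)%90-45,2))
    return im,d
E
python3 -c "
from h import *
plate()
where([-53,-20],0,.095)"
```

```text
plate fix [-51.41  65.98] size [75.7 55.4] dyaw 0.07
t 8.43 pos [0.5144 0.0108 0.0973] fix [-50.4 -34.5] toolY in fix 0.05 F [-1.  -0.6  0.3] open 0.035 q [-0.08 -0.01  1.86 -0.    1.29 -0.3 ]
tool z [ 0.0029 -0.0017 -1.    ]
shift cm [-0.57  1.36 -0.23] rot [ 0.0017  0.0029 -0.0009]
```

Emit:
apply_moves --commands '[-0.2, 0.8, -0.1, 0, 0.003, 0, 3.5, -0.2, 0.7, 0, 0, 0, 0, 3.5, 0, 0, 0, 0, 0, 0, 3.5]'

```text
t: 8.8
tool_pos: [0.5113, 0.0252, 0.0973]
orientation: [1.964, 2.447, -0.002]
force: [0.9, 0.2, 1.2]
opening: 0.0353
```

```bash
python3 -c "
from h import *
plate()
where([-112,40],90,.15)
print((tow([-112,40])-tow([-112,-60]))*100)
where([-112,40],-90,.15)"
```

```text
t 8.85 pos [0.5114 0.025  0.0973] fix [-50.2 -20. ] toolY in fix -0.02 F [ 0.5 -0.6 -0.2] open 0.035 q [-0.05 -0.02  1.87 -0.    1.29 -0.27]
tool z [ 0.0019 -0.0033 -1.    ]
shift cm [-7.33  4.52  5.27] rot [1.2000e-03 4.1000e-03 1.5712e+00]
[-2.16990598  9.76173694]
t 8.85 pos [0.5114 0.025  0.0973] fix [-50.2 -20. ] toolY in fix -0.02 F [ 0.5 -0.6 -0.2] open 0.035 q [-0.05 -0.02  1.87 -0.    1.29 -0.27]
tool z [ 0.0019 -0.0033 -1.    ]
shift cm [-7.33  4.52  5.27] rot [ 4.1000e-03 -1.2000e-03 -1.5704e+00]
```

Emit:
apply_moves --commands '[0.1, -0.5, 1.0, 0, 0, 0, 3.5, 0, 0, 4, 0, 0, 0, 5, -1.2, 0.8, 0.5, 0, 0, -0.174, 5, -1.2, 0.8, 0, 0, 0, -0.174, 5, -1.2, 0.8, 0, 0, 0, -0.174, 5, -1.2, 0.8, 0, 0, 0, -0.174, 5, -1.2, 0.8, 0, 0, 0, -0.174, 5, -1.2, 0.8, 0, 0, 0, -0.174, 5]'

```text
t: 9.85
tool_pos: [0.4403, 0.0664, 0.1593]
orientation: [2.943, 1.09, 0.004]
force: [0.1, 0.2, -0.5]
opening: 0.0499
```

Emit:
apply_moves --commands '[0, 0, 0, 0, 0, -0.17, 5, 0, 0, 0, 0, 0, -0.17, 5, 0, 0, 0, 0, 0, -0.17, 5, 0, 0, 0, 0, 0, 0, 5]'

```text
t: 10.35
tool_pos: [0.4406, 0.0659, 0.1625]
orientation: [3.125, 0.286, 0.007]
force: [-0.6, -0.6, -0.5]
opening: 0.0496
```

```bash
python3 -c "
from h import *
plate()
where([-114,47],-90,.096)"
```

```text
plate fix [-51.32  47.53] size [ 75.7 120. ] dyaw -0.03
t 10.4 pos [0.4407 0.0659 0.1625] fix [-110.4   35.2] toolY in fix -91.92 F [ 0.4 -0.7 -0.5] open 0.05 q [ 0.04 -0.27  1.98 -0.    1.43  1.42]
tool z [ 0.005  -0.0031 -1.    ]
shift cm [-0.61  1.07 -6.65] rot [0.0031 0.0051 0.0335]
```

Emit:
apply_moves --commands '[-0.6, 1.05, 0, 0.003, 0.005, 0.033, 5, 0, 0, -2.5, 0, 0, 0, 5, 0, 0, -2.2, 0, 0, 0, 5, 0, 0, -1.5, 0, 0, 0, 5, 0, 0, -0.3, 0, 0, 0, 5, 0, 0, 0, 0, 0, 0, 5]'

```text
t: 11.15
tool_pos: [0.4342, 0.0788, 0.0975]
orientation: [-3.118, -0.373, -0.002]
force: [0.1, -0.0, 0.6]
opening: 0.0498
```

```bash
python3 -c "
from h import *
where([7,47.5],-90,.0955)"
```

```text
t 11.15 pos [0.4342 0.0788 0.0975] fix [-113.8   49.3] toolY in fix -88.9 F [ 0.1 -0.   0.6] open 0.0498 q [ 0.06 -0.22  2.05  0.    1.31  1.39]
tool z [ 0.0011  0.0017 -1.    ]
shift cm [11.84  2.45 -0.2 ] rot [-0.0017  0.0011 -0.0191]
```

Emit:
apply_moves --commands '[1.2, 0.15, -0.15, 0, 0, -0.019, 5, 1.3, 0.27, 0, 0, 0, 0, 5, 1.3, 0.27, 0, 0, 0, 0, 5, 1.3, 0.27, 0, 0, 0, 0, 5, 1.3, 0.27, 0, 0, 0, 0, 5, 1.3, 0.27, 0, 0, 0, 0, 5, 1.3, 0.27, 0, 0, 0, 0, 5, 0, 0, 0, 0, 0, 0, 5]'

```text
t: 12.15
tool_pos: [0.527, 0.097, 0.1002]
orientation: [-3.121, -0.348, -0.001]
force: [0.3, 1.1, -0.1]
opening: 0.0501
```

```bash
python3 -c "
from h import *
plate()
where([7,47.5],-90,.0955)"
```

```text
t 12.2 pos [0.5266 0.097  0.1002] fix [-19.7  46.9] toolY in fix -89.81 F [-0.1 -0.4  0.3] open 0.05 q [0.09 0.05 1.8  0.   1.3  1.43]
tool z [ 3.0e-04  1.3e-03 -1.0e+00]
shift cm [ 2.59  0.64 -0.47] rot [-0.0013  0.0003 -0.0033]
```

Emit:
apply_moves --commands '[0.3, 0.07, -0.45, 0, 0, -0.003, 5, 1.0, 0.22, 0, 0, 0, 0, 5, 0.8, 0.18, 0, 0, 0, 0, 5, 0.2, 0.05, 0, 0, 0, 0, 5, 0, 0, 0, 0, 0, 0, 5]'

```text
t: 12.82
tool_pos: [0.5477, 0.1018, 0.0958]
orientation: [-3.122, -0.343, 0.007]
force: [-1.8, -0.3, 0.8]
opening: 0.0502
```

```bash
python3 -c "
from h import *
plate()
where([11,47.5],-90,.0955)"
```

```text
t 12.88 pos [0.5477 0.1018 0.0958] fix [ 1.9 47.1] toolY in fix -89.98 F [-1.9 -0.6  1.4] open 0.0499 q [0.09 0.11 1.74 0.   1.3  1.44]
tool z [-4.1e-03  4.0e-04 -1.0e+00]
shift cm [ 0.88  0.24 -0.03] rot [-0.0004 -0.0041 -0.0003]
```

Emit:
apply_moves --commands '[0.5, 0.11, 0, 0, 0, 0, 5, 0.3, 0.07, 0, 0, 0, 0, 5, 0.2, 0.05, 0, 0, 0, 0, 5, 0, 0, 0, 0, 0, 0, 5]'

```text
t: 13.38
tool_pos: [0.5561, 0.1037, 0.0958]
orientation: [-3.122, -0.344, 0.013]
force: [-2.5, -0.8, 0.8]
opening: 0.0501
```

```bash
python3 -c "
from h import *
plate()
where([11,47.5],-90,.0955)"
```

```text
t 13.43 pos [0.5561 0.1037 0.0957] fix [10.5 47.1] toolY in fix -89.97 F [-4.5 -1.   4.6] open 0.0502 q [0.09 0.14 1.71 0.   1.3  1.45]
tool z [-8.3e-03 -6.0e-04 -1.0e+00]
shift cm [ 0.04  0.05 -0.02] rot [ 0.0006 -0.0083 -0.0005]
```

Emit:
apply_moves --commands '[0.15, 0.03, 0, 0, 0, 0, 5, 0.15, 0.03, 0, 0, 0, 0, 5, 0.1, 0.02, 0, 0, 0, 0, 5]'

```text
t: 13.8
tool_pos: [0.5561, 0.1037, 0.0958]
orientation: [3.122, 0.344, -0.028]
force: [-8.7, -2.7, 6.4]
opening: 0.0503
```

```bash
python3 -c "
from h import *
plate()
where([11,47.5],-90,.0955)"
```

```text
t 13.85 pos [0.5561 0.1037 0.0958] fix [10.6 47.1] toolY in fix -89.96 F [-9.3 -1.6  8.2] open 0.0499 q [ 0.09  0.15  1.7  -0.    1.31  1.45]
tool z [-0.0176 -0.0026 -0.9998]
shift cm [ 0.03  0.05 -0.03] rot [ 0.0026 -0.0176 -0.0008]
```

Emit:
apply_moves --commands '[-0.5, -0.11, 0, 0, -0.0176, 0, 5, -0.5, -0.11, 1.5, 0, 0, 0, 5, 0, 0, 4, 0, 0, 0, 3.5, 0, -1.3, 0, 0, 0, 0.174, 3.5, 0.6, -1.8, 0, 0, 0, 0.174, 3.5, 1.0, -1.8, 0, 0, 0, 0.174, 3.5, 1.0, -1.8, 0, 0, 0, 0.174, 3.5, 1.0, -1.5, 0, 0, 0, 0.174, 3.5]'

```text
t: 14.85
tool_pos: [0.5866, 0.0188, 0.1623]
orientation: [2.66, 1.665, 0.029]
force: [-0.4, -0.0, 0.2]
opening: 0.035
```

Emit:
apply_moves --commands '[1.3, 0, 0, 0, 0, 0.174, 3.5, 1.3, 0, 0, 0, 0, 0.174, 3.5, 0, 0, 0, 0, 0, 0.174, 3.5, 0, 0, 0, 0, 0, 0, 3.5]'

```text
t: 15.35
tool_pos: [0.6165, 0.017, 0.1684]
orientation: [2.122, 2.309, 0.04]
force: [-0.1, -0.1, -0.8]
opening: 0.0347
```

```bash
python3 -c "
from h import *
plate()
where([57,-35],0,.0955)"
```

```text
plate fix [57.54 67.73] size [78.3 79.9] dyaw -2.22
t 15.4 pos [0.6165 0.017  0.1685] fix [ 50.6 -50.6] toolY in fix -7.84 F [ 0.6 -0.   0. ] open 0.0349 q [-0.07  0.18  1.53  0.02  1.42 -0.15]
tool z [ 0.0213  0.0154 -0.9997]
shift cm [ 0.28  1.67 -7.3 ] rot [-0.0168  0.0202  0.1368]
```

Emit:
apply_moves --commands '[0.3, 1.2, 0, -0.0168, 0.0202, 0.137, 3.5, 0, 0, -2.5, 0, 0, 0, 3.5, 0, 0, -2.5, 0, 0, 0, 3.5, 0, 0, -1.8, 0, 0, 0, 3.5, 0, 0, -0.2, 0, 0, 0, 3.5, 0, 0, 0, 0, 0, 0, 3.5]'

```text
t: 16.15
tool_pos: [0.6211, 0.0296, 0.1014]
orientation: [1.98, 2.431, 0.006]
force: [-0.3, -0.9, -0.5]
opening: 0.0351
```

```bash
python3 -c "
from h import *
plate()
where([57,-22],0,.0955)"
```

```text
plate fix [57.49 83.5 ] size [76.3 47.5] dyaw -0.91
t 16.2 pos [0.6212 0.0296 0.1014] fix [ 58.  -39.4] toolY in fix -0.86 F [ 0.1  1.5 -0.9] open 0.0351 q [-0.03  0.26  1.56 -0.    1.32 -0.24]
tool z [ 7.e-03 -8.e-04 -1.e+00]
shift cm [-0.47  1.68 -0.59] rot [0.0008 0.007  0.015 ]
```

Emit:
apply_moves --commands '[-0.2, 0.5, -0.6, 0, 0.007, 0.015, 3.5, -0.2, 0.6, 0, 0, 0, 0, 3.5, -0.15, 0.6, 0, 0, 0, 0, 3.5, -0.1, 0.4, 0, 0, 0, 0, 3.5, -0.06, 0.25, 0, 0, 0, 0, 3.5, -0.04, 0.2, 0, 0, 0, 0, 3.5, 0, 0, 0, 0, 0, 0, 3.5]'

```text
t: 17.08
tool_pos: [0.6145, 0.0558, 0.0972]
orientation: [1.963, 2.448, -0.0]
force: [0.8, -1.6, -0.6]
opening: 0.0351
```

```bash
python3 -c "
from h import *
plate()
where([57,-12],0,.0955)"
```

```text
t 17.12 pos [0.6145 0.0559 0.0972] fix [ 57.2 -12.3] toolY in fix 0.02 F [ 0.7 -1.7 -1.1] open 0.0351 q [ 0.01  0.26  1.57 -0.    1.31 -0.21]
tool z [ 0.0031 -0.0026 -1.    ]
shift cm [-0.03  0.02 -0.17] rot [ 0.0026  0.0031 -0.0003]
```

Emit:
apply_moves --commands '[-0.03, 0.15, -0.1, 0, 0, 0, 3.5, -0.03, 0.15, 0, 0, 0, 0, 3.5, -0.03, 0.15, 0, 0, 0, 0, 3.5, -0.02, 0.1, 0, 0, 0, 0, 3.5]'

```text
t: 17.62
tool_pos: [0.6145, 0.0559, 0.0972]
orientation: [1.962, 2.441, -0.008]
force: [0.8, -5.5, -1.8]
opening: 0.0349
```

```bash
python3 -c "
from h import *
plate()
where([57,-12],0,.0955)"
```

```text
t 17.68 pos [0.6145 0.0559 0.0972] fix [ 57.2 -12.3] toolY in fix -0.11 F [ 0.2 -6.6 -2.2] open 0.0352 q [ 0.01  0.26  1.57 -0.01  1.31 -0.2 ]
tool z [ 0.0049 -0.0103 -0.9999]
shift cm [-0.02  0.02 -0.17] rot [0.0103 0.0049 0.0019]
```

Emit:
apply_moves --commands '[0.2, -0.8, 0, 0.01, 0.005, 0, 3.5, 0, 0, 3, 0, 0, 0, 3.5, -1, 0, 3.5, 0, 0, 0, 3.5, -1.4, 0.9, 0, 0, 0, -0.174, 5, -1.4, 1.0, 0, 0, 0, -0.174, 5, -1.4, 1.0, 0, 0, 0, -0.174, 5, -1.4, 1.0, 0, 0, 0, -0.174, 5, -1.4, 1.0, 0, 0, 0, -0.174, 5]'

```text
t: 18.68
tool_pos: [0.5357, 0.0975, 0.1653]
orientation: [-2.831, -1.348, -0.014]
force: [0.3, -0.2, 0.1]
opening: 0.05
```

Emit:
apply_moves --commands '[-0.2, 1.0, 0, 0, 0, -0.174, 5, 0, 0, 0, 0, 0, -0.174, 5, 0, 0, 0, 0, 0, -0.174, 5, 0, 0, 0, 0, 0, -0.174, 5, 0, 0, 0, 0, 0, 0, 5]'

```text
t: 19.3
tool_pos: [0.5332, 0.1092, 0.1666]
orientation: [-3.122, -0.268, -0.019]
force: [1.1, -0.1, 0.1]
opening: 0.05
```

```bash
python3 -c "
from h import *
plate()
where([-8,55],-90,.0955)"
```

```text
plate fix [83.38 47.91] size [128.6  60.6] dyaw -23.76
t 19.35 pos [0.5333 0.1092 0.1667] fix [-10.6  57.4] toolY in fix -92.56 F [ 1.2  0.1 -0. ] open 0.0503 q [ 0.1  -0.    1.72  0.01  1.41  1.5 ]
tool z [ 0.0113  0.0091 -0.9999]
shift cm [ 0.3  -0.18 -7.12] rot [-0.0094  0.0111  0.0448]
```

Emit:
apply_moves --commands '[0.2, -0.2, 0, -0.009, 0.011, 0.0448, 5, -0.1, 0, -2.5, 0, 0, 0, 5, -0.1, 0, -2.4, 0, 0, 0, 5, -0.1, 0, -1.7, 0, 0, 0, 5, 0, 0, -0.3, 0, 0, 0, 5, 0, 0, 0, 0, 0, 0, 5]'

```text
t: 20.1
tool_pos: [0.5335, 0.1071, 0.0975]
orientation: [-3.117, -0.375, -0.003]
force: [0.3, 0.0, 0.4]
opening: 0.0502
```

```bash
python3 -c "
from h import *
plate()
where([11,55],-90,.0955)"
```

```text
plate fix [82.44 49.49] size [127.5  59.9] dyaw -21.14
t 20.15 pos [0.5336 0.1071 0.0977] fix [-10.7  55.3] toolY in fix -88.8 F [-0.1 -0.4 -0.1] open 0.0499 q [0.1  0.07 1.78 0.   1.29 1.43]
tool z [ 0.0021  0.0026 -1.    ]
shift cm [ 2.12  0.44 -0.22] rot [-0.0026  0.0021 -0.0209]
```

Emit:
apply_moves --commands '[0.5, 0.11, -0.2, 0, 0, -0.021, 5, 0.5, 0.11, 0, 0, 0, 0, 5, 0.5, 0.11, 0, 0, 0, 0, 5, 0.35, 0.08, 0, 0, 0, 0, 5, 0.25, 0.05, 0, 0, 0, 0, 5, 0.15, 0.03, 0, 0, 0, 0, 5, 0.15, 0.03, 0, 0, 0, 0, 5]'

```text
t: 21.02
tool_pos: [0.5545, 0.1116, 0.0978]
orientation: [-3.122, -0.343, 0.015]
force: [-9.8, -2.2, 7.0]
opening: 0.05
```

```bash
python3 -c "
from h import *
where([11,55],-90,.0955)"
```

```text
t 21.02 pos [0.5545 0.1116 0.0978] fix [10.7 55.1] toolY in fix -90.01 F [-9.8 -2.2  7. ] open 0.05 q [0.11 0.14 1.71 0.   1.31 1.46]
tool z [-9.7e-03 -3.0e-04 -1.0e+00]
shift cm [ 0.04 -0.01 -0.23] rot [ 0.0003 -0.0097  0.0001]
```

Emit:
apply_moves --commands '[-0.5, -0.11, 0, 0, -0.009, 0, 5, -0.8, -0.2, 1.5, 0, 0, 0, 5, -0.5, 0, 5, 0, 0, 0, 5, -0.5, -3, 3, 0, 0, 0, 5, -0.5, -5, 0, 0, 0, 0, 5, -0.5, -5, 0, 0, 0, 0, 5, -0.5, -5, 0, 0, 0, 0, 5, -0.5, -5, 0, 0, 0, 0, 5]'

```text
t: 22.02
tool_pos: [0.5096, -0.125, 0.2043]
orientation: [3.118, 0.354, 0.016]
force: [0.7, 0.8, -0.5]
opening: 0.0503
```

Emit:
apply_moves --commands '[-0.5, -5, 0, 0, 0, 0, 5, -0.5, -5, 0, 0, 0, 0, 5, -0.5, -5, 0, 0, 0, 0, 5, -0.5, -4, 0, 0, 0, 0, 5, 0, 0, 0, 0, 0, 0, 5]'

```text
t: 22.65
tool_pos: [0.4873, -0.3249, 0.2116]
orientation: [3.112, 0.347, 0.028]
force: [0.1, 0.9, -0.3]
opening: 0.0502
```

Run:
```python
from h import *
im,d=plate(); where()
P=cloud('top',d);X=tofix(P);m=(abs(P[...,2]-.105)<.002)&(X[...,0]>5)&(X[...,0]<100)&(X[...,1]>-20)&(X[...,1]<118)
Q=X[m]
from collections import Counter
for lab,b in [("maxx@y15",(abs(Q[:,1]-15)<20)),("maxx@95",abs(Q[:,1]-92)<18)]: print(lab,Q[b][:,0].max().round(1),Q[b][:,0].min().round(1))
b=abs(Q[:,0]-57)<17; print("y range",Q[b][:,1].min().round(1),Q[b][:,1].max().round(1), rect(Q/1000))
cv2.imwrite('pics/t4.png',cv2.resize(im[110:310,150:420],None,fx=2.9,fy=2.9,interpolation=cv2.INTER_CUBIC))
```

```text
plate fix [58.7  55.13] size [ 78.2 120.2] dyaw 0.11
t 22.7 pos [ 0.4877 -0.3236  0.2118] fix [-148.9 -355.2] toolY in fix -89.76 F [ 0.1 -0.6 -0.3] open 0.0498 q [-0.68  0.07  1.56  0.01  1.49  0.67]
tool z [ 0.0189 -0.0073 -0.9998]
maxx@y15 95.3 19.9
maxx@95 97.6 19.9
y range -4.9 115.2 (array([0.05873621, 0.05515524]), (120.06922912597656, 77.71707153320312), 89.97958374023438)
```

View pics/t4.png

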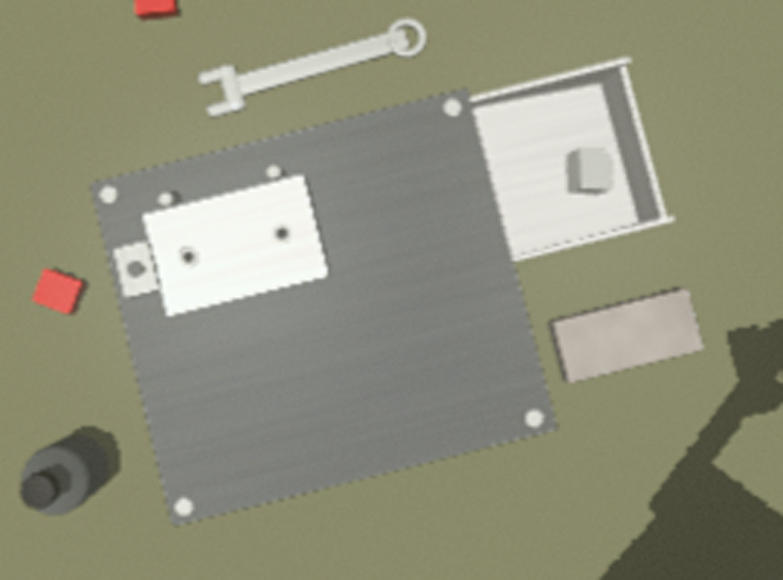

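The plate lies against both dowels (crop (273,172) and (165,199)) and the stop (135,270). The offcut is in the chute at (590,170). I run one last check on the bystanders, then hand in.

Run:
```python
from h import *
im,d=read_camera('top'); a=cv2.imread('pics/top0.png')
df=cv2.absdiff(im,a).max(2)
for n,p in dict(bottle=[.4335,.2625,.06],wrench=[.755,.062,.005],stone=[.5245,-.179,.025]).items():
    u,v=px('top',p).astype(int); print(n,(df[v-22:v+22,u-22:u+22]>40).sum())
s=read_state(); print(s["t"],np.round(s["force"],1))
print(close_job())
```

```text
bottle 0
wrench 0
stone 0
22.75 [-0.6 -0.1  0.1]
the job is handed in; nothing more can be done
None
```

I pushed the steel offcut off the bed into the scrap chute first. I then slid the jaw plate home by pushing only: along +y short of the stop, along +x onto the dowels, along +y onto the stop, and a last +x press. I handed the job in at t = 22.75 s, with the arm clear of everything.

- **Offcut:** it lies inside the chute in the final picture. A depth check taken just after it dropped, partly blocked by the arm, put it at about fixture (59, -228).
- **Plate end:** the final camera check put the ends at y = -4.9 and 115.2, against -5 and 115 for fully home.
- **Plate long edge:** it measured x = 95.3 at dowel a, against 95. The 97.6 reading at dowel b is probably the pin's own pixels mixed into the plate's edge. The opposite edge read 19.9 against 19, so x is good only to about 1 mm.
- **Contact:** each final push stalled against the dowels at about 10 N and against the stop at about 6–7 N. Both pushes onto the dowels stopped at the same x, within 0.1–0.2 mm. The plate's yaw error measured about 0.1°.
- **Bystanders:** patches of the first and last top pictures around the bottle, the wrench and the stone show no changed pixels.

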